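# Lock the crusher hopper and tip in the leftover cones

### The job

Get the cone crusher ready: first slide the white hopper along its rails up against the rubber seal and swing the cam lever a full quarter turn so that its hook catches the hopper's pin and draws it tight to the seal. Then lay all of the orange cones that lie about on the counter into the steel tipping tray together, tip the tray right up by its bar and keep it up until every cone has slid into the hopper, and lower the tray back down. Do not knock the mist bottle, the salt mill or anything else on the counter about.

Things in the scene. Friction and masses are not known exactly. Their poses are not given: they have to be found in the camera images.
- station: Fixed filling station, aluminium base 8 mm thick. Origin on the counter below the middle of the seated hopper's front edge; +x away from the robot, +y to its left. Hopper channel x 0 to 0.140 between 26 mm high rails along y (2 mm play each side), end stop 18 mm high at y 0.124. White outlet head, 75 mm high, at y -0.086 to -0.176. Tipping tray over x -0.005 to -0.12, y -0.064 to 0.064.
- seal_face (a point): middle of the +y face of the spring rubber seal (110 x 26 mm) on the outlet head, at station y -0.066 when free; gives up to 6 mm, 1.5 N per mm
- hopper: White open hopper 140 x 140 x 104 mm, walls 5 mm, 0.5 to 0.95 kg, loose in the channel on the 8 mm base. Origin under the middle of its front (-x) edge; axes as the station's (within 0.03 rad). Slides along station y: starts 20 to 42 mm from its seat, touches the unpressed seal at y 0.004 (station frame); drawn tight by the cam it is at y 0 to 0.002.
- keeper_pin (a point): top of the hopper's vertical steel keeper pin (radius 5 mm), which stands over the outlet head. The cam's hook catches it while the hopper is at station y 0.006 or less; farther off the hook misses and must be turned back.
- hopper_floor (a point): middle of the hopper's inner floor (130 x 130 mm, 99 mm deep)
- push_face (a point): on the outside of the hopper's +y wall, mid-width, 60 mm above the hopper's underside: push here towards -y (about 4 to 9 N)
- cam (a joint): cam on the outlet head, vertical axis, rad: 0 open (lever towards station -x), 1.57 locked (lever towards station -y, stop at 1.60); turns counterclockwise from above. Friction 0.15 N m, stays where left. Hook meets the pin from about 0.4 rad and pulls until 1.25 rad.
- cam_knob (a point): centre of the grip part of the lever's upright round black knob (diameter 18 mm, 46 mm high; point 18 mm below its top), 72 mm from the axis
- cam_axis (a point): on the cam's axis at the height of cam_knob
- tip_tray (a joint): angle of the steel tipping tray, rad: 0 down, 1.40 tipped right up (stop). Hinge horizontal along station y at tray_hinge; it falls back when let go. Cones slide out over the hinge edge into the seated hopper above about 0.9 rad.
- tray_hinge (a point): middle of the tray's hinge line, 122 mm above the counter
- tray_floor (a point): middle of the tray's floor, frame moves with the tray. Inside 108 mm (station x) by 120 mm (y), walls 42 mm high on front and sides, open at the hinge side; floor falls 9 degrees to the front when down. Frame axes as the station's when down.
- tray_bar (a point): middle of the tray's black lifting bar: round, diameter 13 mm, 96 mm long, parallel to the hinge, in front of the tray, 32 mm clear of it, about 134 mm above the counter when down; turns freely in the fingers.
- cone_0: orange cone lying on its side, 104 mm long along its y axis, 39 mm across at the wide +y end, grips 32 mm wide across its x axis, 31 mm high to the hand, 0.05 kg; origin at the middle of its underside. Grasp 10 to 20 mm from the middle towards the wide end. May be absent (2 to 4 of the four are there).
- cone_1: orange cone lying on its side, 104 mm long along its y axis, 39 mm across at the wide +y end, grips 32 mm wide across its x axis, 31 mm high to the hand, 0.05 kg; origin at the middle of its underside. Grasp 10 to 20 mm from the middle towards the wide end. May be absent (2 to 4 of the four are there).
- cone_2: orange cone lying on its side, 104 mm long along its y axis, 39 mm across at the wide +y end, grips 32 mm wide across its x axis, 31 mm high to the hand, 0.05 kg; origin at the middle of its underside. Grasp 10 to 20 mm from the middle towards the wide end. May be absent (2 to 4 of the four are there).
- cone_3: orange cone lying on its side, 104 mm long along its y axis, 39 mm across at the wide +y end, grips 32 mm wide across its x axis, 31 mm high to the hand, 0.05 kg; origin at the middle of its underside. Grasp 10 to 20 mm from the middle towards the wide end. May be absent (2 to 4 of the four are there).
- mist_bottle: white and clear mist bottle, 82 mm wide, 243 mm tall; leave alone (origin: middle of underside)
- mill: salt mill, 44 mm across, 90 mm tall; leave alone (origin: middle of underside)
Things that resemble listed ones, but are neither listed nor needed, are in the scene too. What is shaped like the cone_0 but purple is not meant. Leave any turquoise look-alike of the cone_1 alone.

How it is judged (in metres and radians):
On the way, in this order (a step that is already met when the one before it is completed fails the run):
1. the hopper is drawn tight to the seal with the cam locked (value of joint cam above 1.4 rad and y of hopper in the frame of station below 0.0024 m), for 0.2 s.
2. all cones lie in the lowered tipping tray, let go (x of cone_0 in the frame of tray_floor between -0.062 and 0.058 m and y of cone_0 in the frame of tray_floor between -0.062 and 0.062 m and z of cone_0 in the frame of tray_floor between -0.01 and 0.09 m and contact force between the fingers and cone_0 below 0.1 N and x of cone_1 in the frame of tray_floor between -0.062 and 0.058 m and y of cone_1 in the frame of tray_floor between -0.062 and 0.062 m and z of cone_1 in the frame of tray_floor between -0.01 and 0.09 m and contact force between the fingers and cone_1 below 0.1 N and x of cone_2 in the frame of tray_floor between -0.062 and 0.058 m and y of cone_2 in the frame of tray_floor between -0.062 and 0.062 m and z of cone_2 in the frame of tray_floor between -0.01 and 0.09 m and contact force between the fingers and cone_2 below 0.1 N and x of cone_3 in the frame of tray_floor between -0.062 and 0.058 m and y of cone_3 in the frame of tray_floor between -0.062 and 0.062 m and z of cone_3 in the frame of tray_floor between -0.01 and 0.09 m and contact force between the fingers and cone_3 below 0.1 N and value of joint tip_tray below 0.1 rad), for 0.2 s.
3. the tray is tipped up and all cones are in the hopper (x of cone_0 in the frame of hopper_floor between -0.066 and 0.066 m and y of cone_0 in the frame of hopper_floor between -0.066 and 0.066 m and z of cone_0 in the frame of hopper_floor between -0.01 and 0.105 m and x of cone_1 in the frame of hopper_floor between -0.066 and 0.066 m and y of cone_1 in the frame of hopper_floor between -0.066 and 0.066 m and z of cone_1 in the frame of hopper_floor between -0.01 and 0.105 m and x of cone_2 in the frame of hopper_floor between -0.066 and 0.066 m and y of cone_2 in the frame of hopper_floor between -0.066 and 0.066 m and z of cone_2 in the frame of hopper_floor between -0.01 and 0.105 m and x of cone_3 in the frame of hopper_floor between -0.066 and 0.066 m and y of cone_3 in the frame of hopper_floor between -0.066 and 0.066 m and z of cone_3 in the frame of hopper_floor between -0.01 and 0.105 m and value of joint tip_tray above 0.7 rad), for 0.1 s.
At the end, for the whole second after the job is handed in: The cam is past 1.4 rad and the hopper within 2.4 mm of its tight seat (station y), all cones are inside the hopper (middle of the underside within the walls and not above the rim by over 6 mm) and at rest, and the tray is down (under 0.08 rad) (all of step 1 and x of cone_0 in the frame of hopper_floor between -0.066 and 0.066 m and y of cone_0 in the frame of hopper_floor between -0.066 and 0.066 m and z of cone_0 in the frame of hopper_floor between -0.01 and 0.105 m and x of cone_1 in the frame of hopper_floor between -0.066 and 0.066 m and y of cone_1 in the frame of hopper_floor between -0.066 and 0.066 m and z of cone_1 in the frame of hopper_floor between -0.01 and 0.105 m and x of cone_2 in the frame of hopper_floor between -0.066 and 0.066 m and y of cone_2 in the frame of hopper_floor between -0.066 and 0.066 m and z of cone_2 in the frame of hopper_floor between -0.01 and 0.105 m and x of cone_3 in the frame of hopper_floor between -0.066 and 0.066 m and y of cone_3 in the frame of hopper_floor between -0.066 and 0.066 m and z of cone_3 in the frame of hopper_floor between -0.01 and 0.105 m and linear speed of each of cone_0, cone_1, cone_2, cone_3, hopper below 0.03 m/s and value of joint tip_tray below 0.08 rad); the robot touches nothing.
It fails at once if a bystander (mist bottle or mill) is shifted more than 3 cm (distance of any of mist_bottle, mill from where it was at the start of the episode above 0.03 m).
Of cone_0, cone_1, cone_2, cone_3 only 2 to 4 are there at a start; the rules pass over those that are not, and their reading is None.
At some moment in a run one of cone_0, cone_1, cone_2, cone_3 may be knocked a few centimetres aside while the robot is not near it.
Once in a run the grip may slacken for a moment while it holds something.
It also fails if it takes over 210 s, if anything falls off the work surface, if the arm or the gripper's body presses on something with over 40 N, if the wrist force passes 120 N, or if a joint passes its speed limit or range.

### The arm

A 7-joint arm with a two-finger parallel gripper is mounted at the origin on a cart in front of the work surface, level with it; the furniture and walls round the work are solid. World frame = base frame: x ahead of the robot, y to its left, z up, the work surface at z = 0. Lengths are in mm, angles in rad, forces in N, time in s.
With the tool pointing down it reaches from about 400 to 875 mm from the base axis. Payload 4.4 kg.
Tool frame: the origin (TCP) lies at the very end of the fingers, on their centre line; the grasp point (between the pads) lies 19 mm behind it (ctrl.grip_point_offset is the distance from the TCP to the grasp point, in mm); z points along the fingers, x is the direction in which the jaws open and shut, and the axes are right-handed (so a half turn about z gives the same grasp; the last joint's range is limited). The gripper opens to 85 mm and grips with 20 to 120 N. Pads are 22 mm wide; open, the fingers measure 114 mm over their backs; the gripper's body (76 mm by 85 mm) begins 54 mm behind the grasp point. The pads swing forward as they close: fully open they stand 13 mm farther back than shut.
Start: joints at [1.17, 0.628, 0.038, 1.517, -0.027, 0.996, -0.02], TCP at [213.605, -613.914, 231.313] pointing down, gripper open.
Joint ranges: [-3.06, 3.06], [-0.37, 2.12], [-1.25, 1.32], [0.18, 2.47], [-1.1, 4.24], [0.23, 1.98], [-2.94, 2.94]. Speed limits (rad/s): [2.57, 2.57, 3.14, 3.14, 3.14, 3.14, 3.14].

### API

Orientations are given as [roll, pitch, yaw] about the fixed x, y, z axes, in that order (R = Rz(yaw) Ry(pitch) Rx(roll)).
In Python, from cell import ctrl gives the robot as it stands.
- The arm moves only by the shell command python3 -m pendant 'ROWS'. ROWS is JSON, one flat list of numbers, 7 for each row, row after row: the shift along the world's x, y, z in m, then the turn, a rotation vector about the world's x, y, z in degrees, then the opening, from 0 (shut) to 1 (fully open). A call has 1 to 20 rows; each row is the pose to reach, as a shift and turn from the pose measured when the call began; what a row does not reach only later rows make up. A row lasts 1/12 s, in which the tool goes at most 41.7 mm and 7.16 degrees, less where a joint would pass 70% of its speed; a pose out of reach is approached as far as the arm can. A call with a gripper value outside its range is refused whole. The fingers move at their own pace and stop on an object; the grip force is fixed at half the most. Time passes only in rows, so rows that repeat a pose let the fingers close. It gives the time, the measured TCP pose, the force and the opening at its end, in the units of the state.
- ctrl.read_state(): the state, without advancing time (a new reading comes with each control period).
- ctrl.get_image(name): name is "scene" or "top" or "wrist"; returns a dict with "image" (420x560x3 uint8, red, green, blue), "fx", "fy", "cx", "cy" (pixels), "world_from_camera" (4x4, takes a point from camera to world coordinates). Camera axes: x right, y up, looking along -z (the intrinsics and any distortion apply to the point x, -y, -z); pixel columns grow to the right and rows downward; lengths in mm; the calibration is good to about 2 mm. A picture is of the moment at which its call begins. There is no depth.
- ctrl.finish_job(): hands the job in, once; it reports no verdict.
Trained networks look in a picture, given as the dict that the camera call returned (one of the last four; its "shot" number tells which), for a name from the list of things; names that differ only in an ending like _2 or _b are one class to them, and where a whole thing is asked for, a point or a joint stands for the part that bears it (a point fixed in the world has none). Each returns a list of dicts, best first, with "confidence" (0 to 1); they miss things now and then, are a little off and sometimes report something else, mostly with a low value. They report only what shows in the picture. A call takes as long as a camera call. They do not tell look-alikes from the thing itself.
- ctrl.cut_out(picture, label): "mask" (420x560 bool, what is visible of it) and "bbox" ([left, top, right, bottom] in pixels, round what is visible of it).
The state is a dict: "clock": time; "qpos": joint angles; "qd": joint speeds; "tau": joint torques, N m; "eef_pos": TCP position; "tool_rot": TCP orientation; "force": force on the tool from outside, world axes, zero at the start; "torque": the same for the moment, N m; "width": finger opening in mm.
Only numpy, scipy, OpenCV 4.12 (cv2) and the standard library are available. Lean on these libraries where they do the work, as an engineer would, in place of code of your own. Each camera call takes 0.05 s, during which the arm holds its last target. There are 200 camera calls.

## Working session

There is one attempt and no reset: what is moved stays moved. The work goes in short steps, Python scripts to look and compute and a shell command to move; the robot and the scene stay as the last step left them, time stands still between calls to the robot, and variables do not carry over. Pictures are saved under pics/ and viewed, about 12 in all and at most 16, crops included, and the job is handed in when it is done.

```bash
ls; mkdir -p pics; cat > h.py <<'E'
import numpy as np, cv2
from cell import ctrl
def shot(n,fn=None):
    p=ctrl.get_image(n)
    if fn: cv2.imwrite('pics/'+fn,p['image'][:,:,::-1])
    return p
def ray(p,u,v):
    K=np.array([[p['fx'],0,p['cx']],[0,p['fy'],p['cy']],[0,0,1]],float)
    d=p.get('distortion',p.get('dist'))
    if d is None: d=np.zeros(5)
    x,y=cv2.undistortPoints(np.array([[[u,v]]],float),K,np.array(d,float))[0,0]
    T=np.array(p['world_from_camera'],float)
    r=T[:3,:3]@np.array([x,-y,-1.]); return T[:3,3],r/np.linalg.norm(r)
def at(p,u,v,z):
    o,r=ray(p,u,v); return o+r*(z-o[2])/r[2]
def tri(obs):
    A=np.zeros((3,3));b=np.zeros(3);R=[]
    for p,u,v in obs:
        o,r=ray(p,u,v);M=np.eye(3)-np.outer(r,r);A+=M;b+=M@o;R.append((M,o))
    X=np.linalg.solve(A,b); return X,[round(float(np.linalg.norm(M@(X-o))),1) for M,o in R]
def proj(p,X):
    T=np.linalg.inv(np.array(p['world_from_camera'],float));c=T[:3,:3]@np.asarray(X,float)+T[:3,3]
    return p['cx']+p['fx']*c[0]/-c[2], p['cy']-p['fy']*c[1]/-c[2]
E
python3 - <<'E'
from h import *
a=shot('top','top0.png');b=shot('scene','scene0.png');
print([k for k in a]); 
for p in(a,b): print(p['fx'],p['cx'],p['cy'],np.round(p['world_from_camera'],2).tolist())
for n in ['hopper','cam','cam_knob','tip_tray','tray_bar','cone_0','mist_bottle','mill','keeper_pin','station']:
  for nm,p in (('top',a),('scene',b)):
    try:
      for d in ctrl.cut_out(p,n)[:7]:
        ys,xs=np.nonzero(d['mask']); print(n,nm,round(d['confidence'],2),d['bbox'],round(xs.mean(),1),round(ys.mean(),1),p['image'][d['mask']].mean(0).round())
    except Exception as e: print(n,nm,repr(e)[:100])
print(ctrl.read_state())
E
```

```text
pics
['image', 'fx', 'fy', 'cx', 'cy', 'world_from_camera', 'shot']
391.83408935552325 281.26381247805205 206.13055063473007 [[0.02, 0.99, -0.14, 379.68], [-1.0, 0.03, 0.04, -105.09], [0.04, 0.14, 0.99, 1042.35], [0.0, 0.0, 0.0, 1.0]]
491.241617538922 286.859433882043 204.379197854362 [[-0.87, 0.37, -0.32, 101.11], [-0.49, -0.68, 0.55, 567.51], [-0.02, 0.63, 0.77, 1060.57], [0.0, 0.0, 0.0, 1.0]]
hopper top 0.87 [168.7, 122.2, 241.6, 183.7] 200.0 149.1 [104. 102.  92.]
hopper scene 0.75 [157.0, 202.3, 235.0, 285.7] 195.2 241.4 [137. 130. 113.]
cam top 0.91 [250.8, 149.1, 270.2, 190.8] 262.3 165.4 [79. 77. 72.]
cam scene 0.59 [226.4, 181.3, 269.1, 206.4] 249.2 190.8 [81. 78. 74.]
cam_knob top 0.75 [253.2, 146.9, 267.1, 191.5] 263.4 166.3 [74. 73. 68.]
cam_knob top 0.55 [170.5, 125.6, 290.9, 246.6] 237.9 179.8 [108. 106.  97.]
cam_knob top 0.39 [165.8, 117.8, 241.8, 185.3] 200.2 149.0 [104. 102.  92.]
cam_knob scene 0.91 [227.4, 179.4, 267.4, 201.7] 248.0 191.3 [87. 84. 79.]
tip_tray top 0.72 [179.9, 171.6, 246.2, 249.8] 215.4 204.7 [103. 101.  92.]
tip_tray scene 0.78 [221.1, 195.3, 30
[... 1518 characters left out ...]
301.3] 240.4 232.9 [126. 122. 110.]
{'clock': 1.1, 'qpos': array([ 1.17020781,  0.62838871,  0.03853405,  1.51738201, -0.02701552,
        0.99630914, -0.01997234]), 'qd': array([-0.00051298,  0.00122053, -0.00014621,  0.00081936, -0.00148474,
        0.00165122,  0.00015348]), 'tau': array([-7.59494123e-04, -5.63287354e+01,  1.22568715e+00, -1.93783003e+01,
        1.10313206e-02,  1.65662128e-03, -7.57962141e-06]), 'eef_pos': array([ 213.58890771, -613.92868416,  231.32712929]), 'tool_rot': array([-3.14156188e+00, -3.13371876e-05, -1.23604073e+00]), 'force': array([-0.10441085,  0.02437049,  0.25054773]), 'torque': array([ 0.02735797,  0.00779044, -0.02944826]), 'width': 85.69688904112158}
```

```bash
ls -la pics
```

```text
total 808
drwxr-xr-x 2 agent agent   4096 Dec  4 08:16 .
drwxr-xr-x 3 agent agent   4096 Dec  4 08:15 ..
-rw-r--r-- 1 agent agent 445237 Dec  4 08:16 scene0.png
-rw-r--r-- 1 agent agent 369800 Dec  4 08:16 top0.png
```

```bash
python3 - <<'E'
import cv2
a=cv2.imread('pics/top0.png')[100:340,150:470];b=cv2.imread('pics/scene0.png')[60:380,130:450]
cv2.imwrite('pics/t.png',cv2.resize(a,(800,600),interpolation=2));cv2.imwrite('pics/s.png',cv2.resize(b,(600,600),interpolation=2))
E
```

```text
(no output)
```

View pics/t.png

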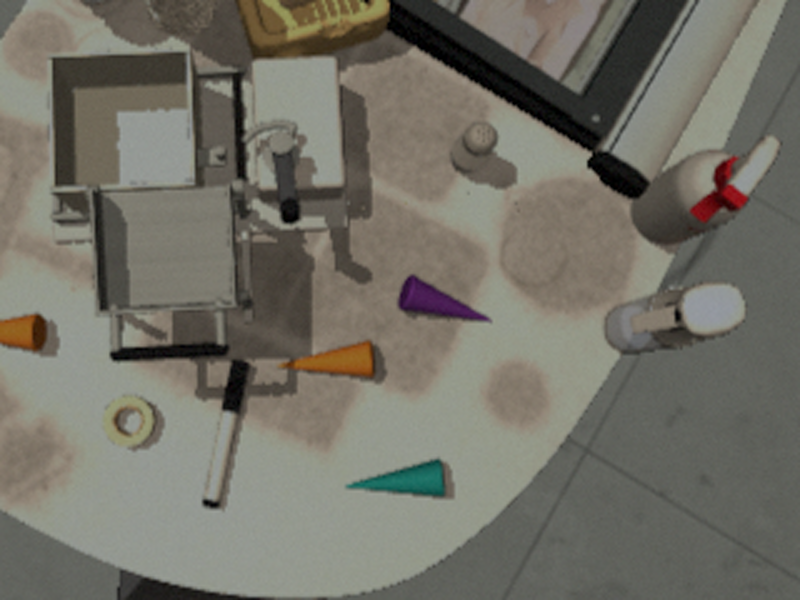

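View pics/s.png

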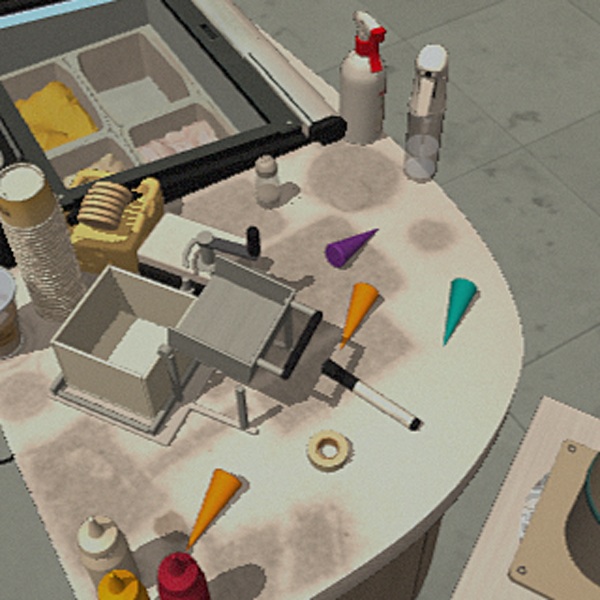

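The top view shows the hopper (~200,149), the tray (215,205), the bar (195,241)-(240,239), the knob (266,184) and two orange cones: one at ~(286,244), the other at the left edge of the crop. Purple and turquoise look-alikes are there too. The scene view agrees. Next I'll locate these roughly.

```bash
python3 - <<'E'
from h import *
a=shot('top');b=shot('scene')
for nm,p in(('top',a),('scene',b)):
    hsv=cv2.cvtColor(p['image'],cv2.COLOR_RGB2HSV)
    m=cv2.inRange(hsv,(10,170,60),(20,255,255))
    n,l,s,c=cv2.connectedComponentsWithStats(m)
    for i in range(1,n):
        if s[i,4]>60:
            pts=np.argwhere(l==i)[:,::-1].astype(np.float32)
            print(nm,s[i],c[i].round(1),at(p,*c[i],15).round(),'box',cv2.boxPoints(cv2.minAreaRect(pts)).round().tolist())
print('bar',at(a,194.8,241.6,134),at(a,240.4,239.6,134))
sb=lambda u,v:(b,130+u*.5333,60+v*.5333)
sa=lambda u,v:(a,150+u*.4,100+v*.4)
for n,t,s in [('knobtop',(290,210),(252,232)),('barR',(226,349),(320,315)),('barL',(112,354),(287,374)),('pin',(218,155),(188,285)),('hop near-left corner',(52,190),(153,424-15)),('hopfarleft',(52,60),(108,268)),('axis',(280,140),(204,237)),('mill',(480,135),(266,160)),('headcorner',(340,60),(0,0))]:
    if s!=(0,0): print(n,tri([sa(*t),sb(*s)]))
    else: print(n,at(*sa(*t),75))
print('headfarleft',at(*sa(252,60),75),'near left',at(*sa(250,190),75),'near right',at(*sa(345,190),75))
E
```

```text
top [ 51 221  28  21 391] [ 65.8 230.9] [446. 410.  15.] box [[51.0, 221.0], [78.0, 221.0], [78.0, 241.0], [51.0, 241.0]]
top [130 226  38  14 283] [154.  232.4] [448. 186.  15.] box [[130.0, 226.0], [167.0, 226.0], [167.0, 239.0], [130.0, 239.0]]
top [263 237  36  14 272] [285.7 244.1] [ 427. -156.   15.] box [[263.0, 237.0], [298.0, 237.0], [298.0, 250.0], [263.0, 250.0]]
scene [ 73  47  29  20 207] [86.4 56.4] [1541. -437.   15.] box [[72.0, 48.0], [100.0, 46.0], [102.0, 64.0], [73.0, 66.0]]
scene [ 69  88  37  30 379] [ 86.3 102.7] [1348. -236.   15.] box [[67.0, 96.0], [97.0, 85.0], [106.0, 108.0], [75.0, 119.0]]
scene [149 126  21  12  71] [158.1 131.2] [1044. -239.   15.] box [[147.0, 131.0], [150.0, 124.0], [169.0, 133.0], [167.0, 139.0]]
scene [312 211  20  35 279] [321.  223.7] [ 426. -156.   15.] box [[311.0, 245.0], [320.0, 210.0], [332.0, 213.0], [324.0, 248.0]]
scene [229 310  30  44 395] [244.1 326.9] [447. 192.  15.] box [[225.0, 351.0], [245.0, 309.0], [259.0, 316.0], [238.0, 358.0]]
scene [183 364  32  46 906] [199.6 388. ] [455. 354.  15.] box [[177.0, 370.0], [202
[... 226 characters left out ...]
6, -45.05936507, 126.27645129]), [0.5, 0.5])
barL (array([419.66085274,  57.52208639, 136.26305546]), [1.9, 1.9])
pin (array([622.02221798, -27.53085574,  91.08714175]), [1.1, 1.1])
hop near-left corner (array([580.65905396, 139.36920906,  51.64974551]), [10.4, 10.4])
hopfarleft (array([644.62199267,  94.86011075, 251.58989456]), [13.6, 13.6])
axis (array([631.58670906, -88.79801819, 122.39576393]), [0.4, 0.4])
mill (array([ 653.57245117, -289.9202932 ,   86.85400788]), [0.5, 0.5])
headcorner [ 731.83351471 -146.78743493   75.        ]
headfarleft [728.33135208 -56.48270842  75.        ] near left [592.20850056 -59.29534496  75.        ] near right [ 595.38647391 -154.95549825   75.        ]
```

```bash
python3 -m pendant '[0,0,0.12,0,0,0,1, 0.03,0.05,0.19,0,0,7,1, 0.306,0.674,0.19,0,0,73,1, 0.306,0.674,0.19,0,0,73,1, 0.306,0.674,0.19,0,0,73,1, 0.306,0.674,0.19,0,0,73,1, 0.306,0.674,0.19,0,0,73,1, 0.306,0.674,0.19,0,0,73,1, 0.306,0.674,0.19,0,0,73,1, 0.306,0.674,0.19,0,0,73,1, 0.306,0.674,0.19,0,0,73,1, 0.306,0.674,0.19,0,0,73,1, 0.306,0.674,0.19,0,0,73,1, 0.306,0.674,0.19,0,0,73,1, 0.306,0.674,0.19,0,0,73,1, 0.306,0.674,0.19,0,0,73,1, 0.306,0.674,0.19,0,0,73,1, 0.306,0.674,0.19,0,0,73,1, 0.306,0.674,0.19,0,0,73,1, 0.306,0.674,0.19,0,0,73,1]'
python3 - <<'E'
from h import *
p=shot('wrist','w1.png'); print(p['fx'],np.round(p['world_from_camera'],2).tolist())
cv2.imwrite('pics/w1b.png',cv2.resize(p['image'][:,:,::-1],(800,600)))
E
```

```text
clock: 2.87
eef_pos: [520.6, 65.1, 422.2]
tool_rot: [-3.139, -0.002, 0.042]
force: [-0.3, 0.3, -0.2]
width: 85.2
333.48117171048847 [[1.0, -0.04, -0.02, 516.78], [0.04, 0.95, 0.32, 147.85], [0.0, -0.32, 0.95, 564.55], [0.0, 0.0, 0.0, 1.0]]
```

View pics/w1b.png

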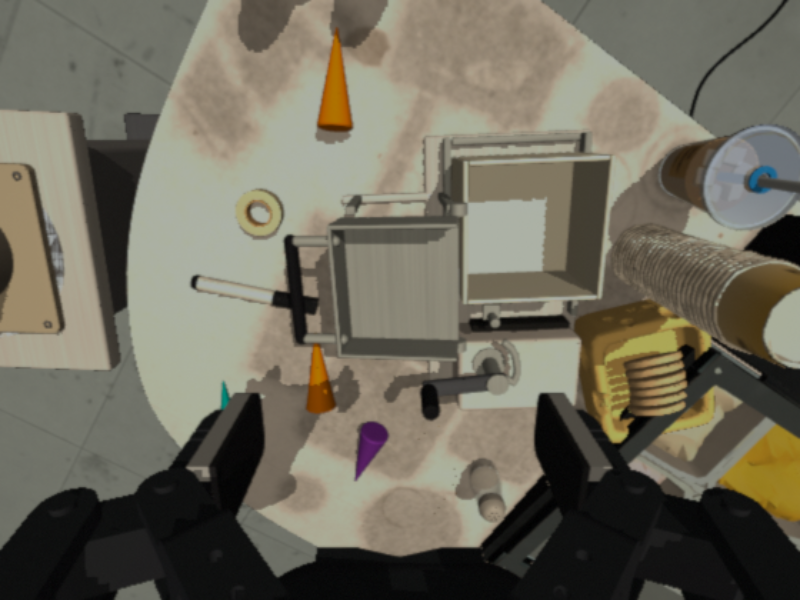

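The wrist view shows the bar at (290,238)-(299,342), the tray at (395,290), the hopper at (535,230), the cam axis at (498,384) and the knob top at ~(431,413). The cones are at (336,90) and (319,385). The cup stack stands behind the hopper's far side, and the +y side is free for pushing.

```bash
python3 - <<'E'
from h import *
a=shot('top');w=shot('wrist')
W=lambda u,v:(w,u*.7,v*.7)
A=lambda u,v:(a,150+u*.4,100+v*.4)
for n,t,s in [('knobtop',(290,211),(431,414)),('axis top',(282,140),(498,384)),('barR',(226,349),(299,342)),('barL',(112,354),(290,238)),('pin',(218,155),(492,322)),('hop NL',(50,190),(460,160)),('hop FL',(50,55),(608,157)),('hop NR',(195,188),(467,303)),('hop FR',(190,52),(602,297)),('head NR',(343,187),(463,406)),('head FR',(340,60),(580,402)),('head FL',(252,60),(576,334)),('tray NL',(95,190),(0,0))]:
    if s!=(0,0): X,e=tri([A(*t),W(*s)]);print(n,X.round(1),e)
for nm,p in(('top',a),('wr',w)):
    hsv=cv2.cvtColor(p['image'],cv2.COLOR_RGB2HSV)
    m=cv2.inRange(hsv,(10,170,40),(20,255,255))
    n,l,s,c=cv2.connectedComponentsWithStats(m)
    for i in range(1,n):
        if s[i,4]>60: print(nm,s[i],c[i].round(1),at(p,*c[i],15).round())
for q in [(606,240),(620,275),(640,290)]: print('cups base',at(*W(*q),0).round())
E
```

```text
knobtop [ 557.4 -101.   164.2] [3.1, 3.1]
axis top [633.  -90.5 119.4] [0.1, 0.1]
barR [428.7 -45.4 134.6] [0.1, 0.1]
barL [422.   58.2 134.8] [0.6, 0.6]
pin [621.9 -28.  101.4] [1.4, 1.4]
hop NL [576.6 131.7 108.3] [2.0, 2.0]
hop FL [715.1 141.5 100.5] [1.4, 1.4]
hop NR [590.8  -7.4 102.4] [4.3, 4.3]
hop FR [727.8   4.8 103.7] [3.8, 3.8]
head NR [ 606.  -154.    58.9] [3.9, 3.9]
head FR [ 747.1 -146.8   51.8] [6.5, 6.5]
head FL [733.7 -55.7  56.2] [1.3, 1.3]
top [132 226  36  14 280] [154.2 232.3] [448. 186.  15.]
top [263 237  37  13 269] [285.8 244. ] [ 427. -156.   15.]
wr [223  20  24  72 928] [234.6  66. ] [448. 190.  15.]
wr [524 198  36  55 440] [536.  220.9] [980. -37.  15.]
wr [214 241  20  49 598] [222.5 269.8] [ 427. -160.   15.]
cups base [772.  45.   0.]
cups base [797.   2.   0.]
cups base [826. -16.   0.]
```

```bash
python3 -m pendant '[0.126,0.11,-0.20,0,0,1.6,0, 0.126,0.11,-0.20,0,0,1.6,0, 0.126,0.11,-0.20,0,0,1.6,0, 0.126,0.11,-0.20,0,0,1.6,0, 0.126,0.11,-0.20,0,0,1.6,0, 0.126,0.11,-0.20,0,0,1.6,0, 0.126,0.11,-0.20,0,0,1.6,0, 0.126,0.11,-0.36,0,0,1.6,0, 0.126,0.11,-0.36,0,0,1.6,0, 0.126,0.11,-0.36,0,0,1.6,0, 0.126,0.11,-0.36,0,0,1.6,0, 0.126,0.11,-0.36,0,0,1.6,0, 0.126,0.11,-0.36,0,0,1.6,0]'
python3 -c "
from h import *
s=shot('scene');cv2.imwrite('pics/s2.png',cv2.resize(s['image'][120:380,100:400][:,:,::-1],(690,598)))"
```

```text
clock: 4.1
eef_pos: [644.9, 170.0, 60.6]
tool_rot: [3.14, 0.003, 0.069]
force: [0.5, -0.0, -0.5]
width: -0.1
```

View pics/s2.png

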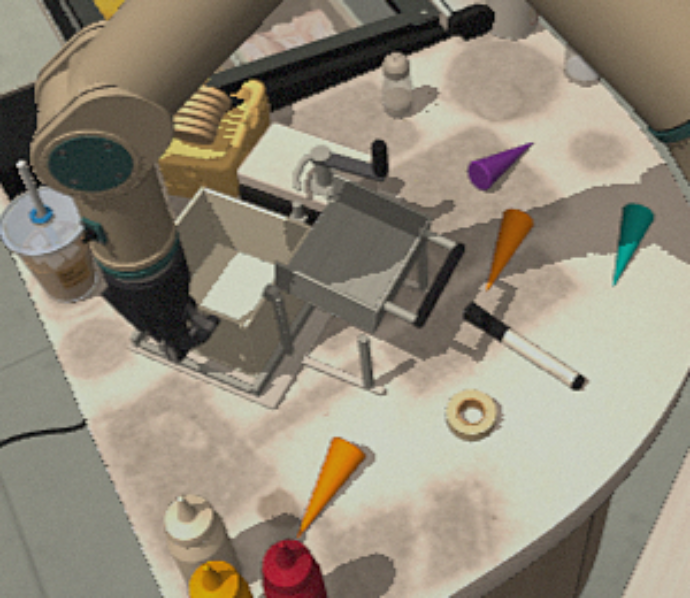

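The gripper stands just behind the +y wall at about (185,330) in the crop. I'll push now.

```bash
python3 -m pendant '[0.001,-0.01,0,0,0,0,0, 0.001,-0.018,0,0,0,0,0, 0.002,-0.023,0,0,0,0,0, 0.002,-0.027,0,0,0,0,0, 0.002,-0.030,0,0,0,0,0]'
python3 -m pendant '[0,-0.003,0,0,0,0,0, 0,-0.006,0,0,0,0,0, 0.001,-0.009,0,0,0,0,0, 0.001,-0.012,0,0,0,0,0, 0.001,-0.015,0,0,0,0,0]'
python3 -m pendant '[0,-0.003,0,0,0,0,0, 0,-0.006,0,0,0,0,0, 0.001,-0.009,0,0,0,0,0]'
```

```text
clock: 4.57
eef_pos: [650.2, 143.3, 65.2]
tool_rot: [-3.137, -0.006, 0.069]
force: [1.2, 5.8, 2.4]
width: 0.1
clock: 4.98
eef_pos: [651.3, 128.3, 65.2]
tool_rot: [-3.137, -0.006, 0.069]
force: [-1.5, 4.1, -0.6]
width: -0.0
clock: 5.23
eef_pos: [652.1, 119.2, 65.2]
tool_rot: [-3.136, -0.006, 0.07]
force: [-0.4, 3.8, -0.5]
width: -0.2
```

```bash
for i in 1 2 3; do python3 -m pendant '[0,-0.002,0,0,0,0,0, 0,-0.004,0,0,0,0,0]' | grep -E "eef|force"; done
```

```text
eef_pos: [652.1, 115.0, 65.2]
force: [0.2, 5.2, 0.0]
eef_pos: [652.0, 111.7, 65.3]
force: [-1.4, 7.2, 0.5]
eef_pos: [651.5, 110.1, 65.5]
force: [-1.6, 10.2, 0.7]
```

Seal contact came near y≈114, with force rising about 1.5 N/mm after that, so the hopper is near y 0. I'll retreat and look at the cam.

```bash
python3 -m pendant '[0,0.03,0,0,0,0,0, 0,0.04,0.03,0,0,0,0, -0.02,0.04,0.15,0,0,0,0, -0.02,0.04,0.15,0,0,0,0, -0.02,0.04,0.15,0,0,0,0, -0.061,-0.18,0.235,0,0,0,1, -0.061,-0.18,0.235,0,0,0,1, -0.061,-0.18,0.235,0,0,0,1, -0.061,-0.18,0.235,0,0,0,1, -0.061,-0.18,0.235,0,0,0,1, -0.061,-0.18,0.235,0,0,0,1, -0.061,-0.18,0.235,0,0,0,1, -0.061,-0.18,0.235,0,0,0,1]'
python3 -c "
from h import *
s=shot('wrist','w2.png');cv2.imwrite('pics/w2b.png',cv2.resize(s['image'][:,:,::-1],(800,600)))"
```

```text
clock: 6.82
eef_pos: [589.7, -74.9, 300.8]
tool_rot: [-3.135, -0.005, 0.064]
force: [-0.2, 1.2, 0.4]
width: 85.2
```

View pics/w2b.png

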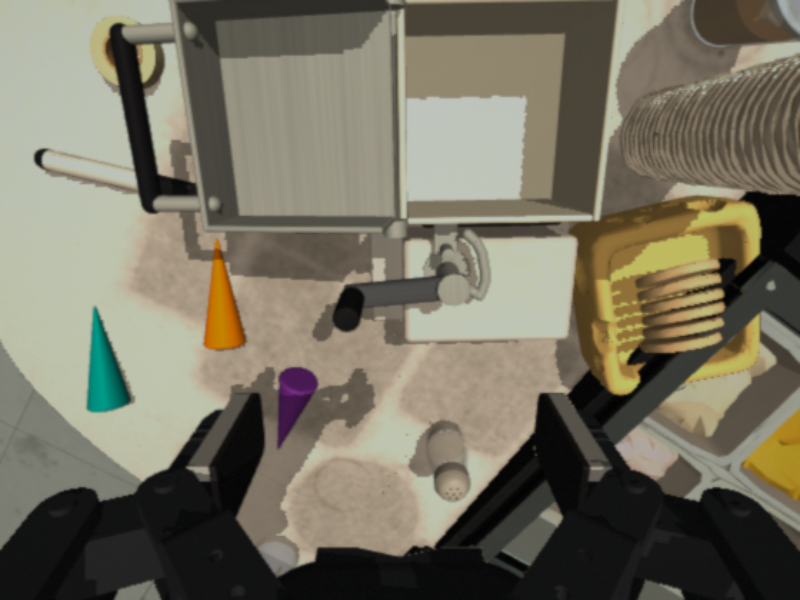

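The knob top is at ~(346,318), the cam axis at (454,290) and the pin at (446,232) beside the hook. I'll triangulate these against the first wrist view and the top view.

```bash
python3 - <<'E'
from h import *
w=shot('wrist');a=shot('top')
W=lambda u,v:(w,u*.7,v*.7)
A=lambda u,v:(a,150+u*.4,100+v*.4)
from scipy.spatial.transform import Rotation as R
# first wrist view pose
w1=dict(w);w1['world_from_camera']=np.array([[1.0,-.04,-.02,516.78],[.04,.95,.32,147.85],[0,-.32,.95,564.55],[0,0,0,1]])
V=lambda u,v:(w1,u*.7,v*.7)
for n,o in [('knob',[A(290,211),W(346,318)]),('axis',[A(282,140),W(454,290)]),('barR',[A(226,349),W(150,205)]),('barL',[A(112,354),W(120,33)])]:
    X,e=tri(o);print(n,X.round(1),e)
for z in (150,155,160,165): print(z,at(*W(346,318),z).round(1))
print('axis z120',at(*W(454,290),120).round(1), 'knob base z118',at(*W(352,297),118).round(1))
print('hopper NR,FR z112',at(*W(402,228),112).round(1),at(*W(598,218),112).round(1))
E
```

```text
knob [ 557.5 -101.1  152.4] [1.0, 1.0]
axis [633.2 -90.  114.3] [1.1, 1.1]
barR [428.1 -42.9 130.4] [2.4, 2.4]
barL [421.5  57.9 134.9] [0.5, 0.5]
150 [ 558.1 -102.7  150. ]
155 [ 558.5 -100.8  155. ]
160 [559.  -98.9 160. ]
165 [559.4 -97.  165. ]
axis z120 [631.3 -87.9 120. ] knob base z118 [559.1 -98.6 118. ]
hopper NR,FR z112 [591.5 -47.6 112. ] [726.9 -31.4 112. ]
```

```bash
python3 -m pendant '[-0.0317,-0.026,-0.09,0,0,-85,0.45, -0.0317,-0.026,-0.09,0,0,-85,0.45, -0.0317,-0.026,-0.09,0,0,-85,0.45, -0.0317,-0.026,-0.09,0,0,-85,0.45, -0.0317,-0.026,-0.09,0,0,-85,0.45, -0.0317,-0.026,-0.09,0,0,-85,0.45, -0.0317,-0.026,-0.09,0,0,-85,0.45, -0.0317,-0.026,-0.09,0,0,-85,0.45, -0.0317,-0.026,-0.09,0,0,-85,0.45, -0.0317,-0.026,-0.09,0,0,-85,0.45, -0.0317,-0.026,-0.09,0,0,-85,0.45, -0.0317,-0.026,-0.09,0,0,-85,0.45, -0.0317,-0.026,-0.09,0,0,-85,0.45, -0.0317,-0.026,-0.09,0,0,-85,0.45]'
python3 -c "
from h import *
s=shot('wrist','w3.png');cv2.imwrite('pics/w3b.png',cv2.resize(s['image'][:,:,::-1],(640,480)))
print([proj(s,(558,-101,z)) for z in (152,118)])"
```

```text
clock: 8.13
eef_pos: [558.2, -93.7, 209.6]
tool_rot: [-3.133, -0.004, -1.406]
force: [0.8, 0.1, -0.3]
width: 38.5
[(np.float64(289.4657131623033), np.float64(234.23407992588722)), (np.float64(287.93305572992335), np.float64(216.66491199111803))]
```

View pics/w3b.png

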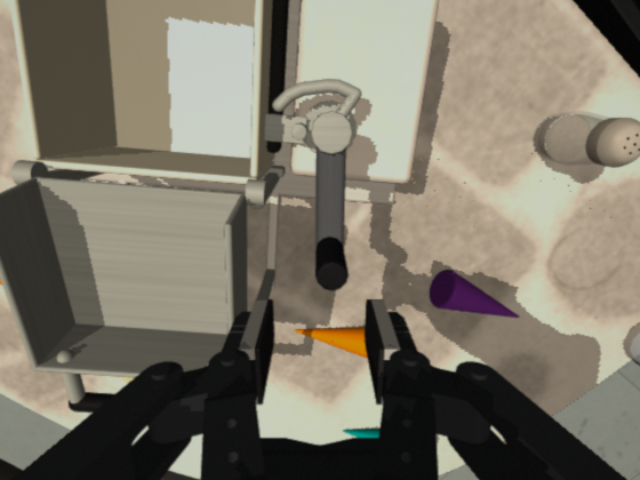

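The knob top is at (332,276), and its base matches my estimate. The top is a bit higher (~164 mm), so I'll grip at TCP z≈127.

```bash
python3 -m pendant '[0,-0.0065,0,0,0,0,0.45, 0,-0.0065,-0.03,0,0,0,0.45, 0,-0.0065,-0.06,0,0,0,0.45, 0,-0.0065,-0.083,0,0,0,0.45, 0,-0.0065,-0.083,0,0,0,0.45, 0,-0.0065,-0.083,0,0,0,0, 0,-0.0065,-0.083,0,0,0,0, 0,-0.0065,-0.083,0,0,0,0, 0,-0.0065,-0.083,0,0,0,0, 0,-0.0065,-0.083,0,0,0,0]'
```

```text
clock: 9.02
eef_pos: [558.9, -100.9, 127.6]
tool_rot: [-3.131, -0.005, -1.406]
force: [0.3, -0.6, -2.9]
width: 16.3
```

```bash
python3 -c "
import numpy as np
for d in range(5,95,5):
    f=np.radians(188.6+d);print(d,np.round(np.array([630.1-558.9+72*np.cos(f),-90.1+100.9+72*np.sin(f)])/1000,4))"
```

```text
5 [ 0.0012 -0.0061]
10 [ 0.003  -0.0122]
15 [ 0.0052 -0.018 ]
20 [ 0.008  -0.0237]
25 [ 0.0112 -0.029 ]
30 [ 0.0149 -0.0341]
35 [ 0.0191 -0.0389]
40 [ 0.0236 -0.0432]
45 [ 0.0285 -0.0472]
50 [ 0.0337 -0.0507]
55 [ 0.0392 -0.0537]
60 [ 0.0449 -0.0562]
65 [ 0.0509 -0.0583]
70 [ 0.057  -0.0598]
75 [ 0.0632 -0.0608]
80 [ 0.0694 -0.0612]
85 [ 0.0757 -0.0611]
90 [ 0.082  -0.0604]
```

```bash
python3 -m pendant '[0.0012,-0.0061,0,0,0,5,0, 0.003,-0.0122,0,0,0,10,0, 0.0052,-0.018,0,0,0,15,0, 0.008,-0.0237,0,0,0,20,0, 0.0112,-0.029,0,0,0,25,0, 0.0149,-0.0341,0,0,0,30,0]'
```

```text
clock: 9.52
eef_pos: [574.0, -134.5, 127.7]
tool_rot: [-3.13, -0.004, -0.878]
force: [1.5, 2.4, -8.3]
width: 16.7
```

```bash
python3 -m pendant '[0.004,-0.005,0,0,0,5,0, 0.0085,-0.0095,0,0,0,10,0, 0.0134,-0.0135,0,0,0,15,0, 0.0186,-0.017,0,0,0,20,0, 0.0241,-0.02,0,0,0,25,0, 0.0298,-0.0225,0,0,0,30,0]'
```

```text
clock: 10.02
eef_pos: [604.1, -156.4, 127.7]
tool_rot: [-3.129, -0.004, -0.351]
force: [2.3, 1.9, -8.0]
width: 16.5
```

```bash
python3 -m pendant '[0.006,-0.0021,0,0,0,5,0, 0.0121,-0.0036,0,0,0,10,0, 0.0183,-0.0046,0,0,0,15,0, 0.0245,-0.005,0,0,0,20,0, 0.0277,-0.005,0,0,0,23,0, 0.0308,-0.0049,0,0,0,25,0]'
```

```text
clock: 10.52
eef_pos: [634.6, -161.0, 127.7]
tool_rot: [-3.128, -0.003, 0.087]
force: [-1.0, 2.8, -4.3]
width: 16.4
```

```bash
python3 -m pendant '[0.002,0.0001,0,0,0,2,0, 0.004,0.0003,0,0,0,3,0, 0.005,0.0004,0,0,0,4,0]'
```

```text
clock: 10.77
eef_pos: [638.1, -160.7, 127.6]
tool_rot: [-3.127, 0.0, 0.156]
force: [-6.3, 1.4, -0.7]
width: 16.6
```

At the stop (reaction −6 N). I'll release, rise and check.

```bash
python3 -m pendant '[0,0,0,0,0,0,0.6, 0,0,0,0,0,0,0.6, 0,0,0,0,0,0,0.6, 0,0,0.04,0,0,0,0.6, 0,0,0.08,0,0,0,0.6, -0.03,0.08,0.17,0,0,-5,1, -0.03,0.08,0.17,0,0,-5,1, -0.03,0.08,0.17,0,0,-5,1, -0.03,0.08,0.17,0,0,-5,1, -0.03,0.08,0.17,0,0,-5,1]'
python3 -c "
from h import *
s=shot('wrist','w4.png');cv2.imwrite('pics/w4b.png',cv2.resize(s['image'][:,:,::-1],(800,600)))"
```

```text
clock: 11.6
eef_pos: [609.4, -78.3, 301.0]
tool_rot: [-3.129, -0.006, 0.072]
force: [-0.8, -1.2, -0.7]
width: 85.3
```

View pics/w4b.png

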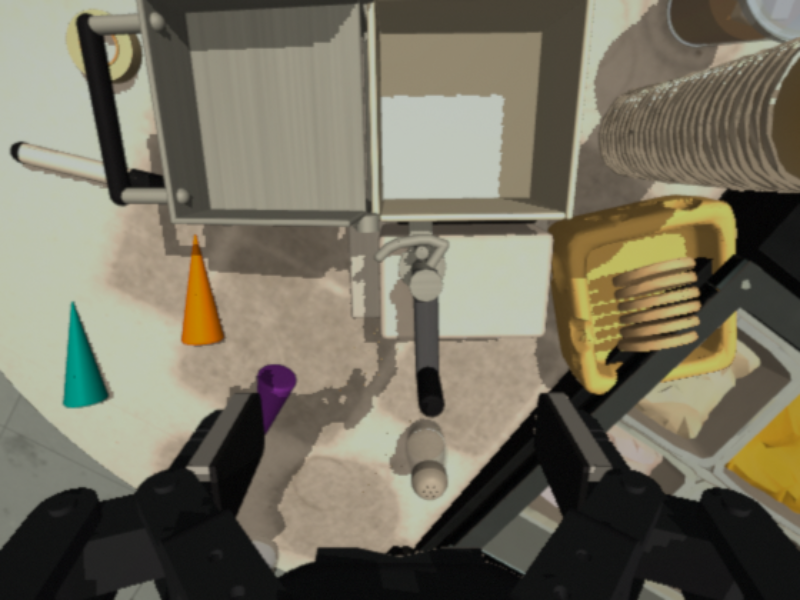

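The hook encloses the pin at (422,250) and the lever points to −y, knob at (431,405), so it is locked. Next I'll measure the cones.

```bash
cat >> h.py <<'E'
def cones(p,z=16,roi=None):
    hsv=cv2.cvtColor(p['image'],cv2.COLOR_RGB2HSV)
    m=cv2.inRange(hsv,(9,165,40),(20,255,255))
    n,l,s,c=cv2.connectedComponentsWithStats(m)
    for i in range(1,n):
        if s[i,4]<150: continue
        pts=np.argwhere(l==i)[:,::-1]
        P=np.array([at(p,u,v,z)[:2] for u,v in pts])
        mu=P.mean(0);U=np.linalg.svd(P-mu,full_matrices=False)[2][0]
        t=(P-mu)@U
        if t.max()>-t.min(): U,t=-U,-t   # U toward wide end (short side from centroid)
        mid=mu+U*(t.max()+t.min())/2
        w=(P-mu)@np.array([-U[1],U[0]])
        ax=mu-U*0
        print('cone px',c[i].round(),'len',round(np.ptp(t)),'wid',round(np.ptp(w)),'mid',mid.round(1),'wide dir deg',np.degrees(np.arctan2(U[1],U[0])).round(1),'grasp(15)',(mid+15*U).round(1))
E
python3 - <<'E'
from h import *
cones(shot('wrist'));cones(shot('top'))
E
```

```text
cone px [141. 213.] len 108 wid 40 mid [ 428.1 -142.9] wide dir deg -90.1 grasp(15) [ 428.  -157.9]
cone px [ 74. 231.] len 114 wid 52 mid [446.  391.7] wide dir deg -94.0 grasp(15) [444.9 376.7]
cone px [154. 232.] len 95 wid 34 mid [447.7 199.8] wide dir deg -88.8 grasp(15) [448.  184.9]
```

```bash
python3 -m pendant '[-0.181,-0.08,-0.10,0,0,-4,1, -0.181,-0.08,-0.10,0,0,-4,1, -0.181,-0.08,-0.10,0,0,-4,1, -0.181,-0.08,-0.10,0,0,-4,1, -0.181,-0.08,-0.10,0,0,-4,1, -0.181,-0.08,-0.10,0,0,-4,1, -0.181,-0.08,-0.20,0,0,-4,1, -0.181,-0.08,-0.20,0,0,-4,1, -0.181,-0.08,-0.20,0,0,-4,1, -0.181,-0.08,-0.20,0,0,-4,1, -0.181,-0.08,-0.20,0,0,-4,1, -0.181,-0.08,-0.20,0,0,-4,1]'
python3 - <<'E'
from h import *
cones(shot('wrist'))
E
```

```text
clock: 12.75
eef_pos: [427.4, -162.8, 97.0]
tool_rot: [-3.129, 0.001, -0.004]
force: [0.6, 0.6, -0.6]
width: 85.3
cone px [278. 211.] len 107 wid 38 mid [ 426.  -144.5] wide dir deg -85.1 grasp(15) [ 427.3 -159.4]
```

```bash
python3 -m pendant '[0,0.004,-0.04,0,0,1,1, 0,0.004,-0.075,0,0,1,1, 0,0.004,-0.092,0,0,1,1, 0,0.004,-0.092,0,0,1,1, 0,0.004,-0.092,0,0,1,0, 0,0.004,-0.092,0,0,1,0, 0,0.004,-0.092,0,0,1,0, 0,0.004,-0.092,0,0,1,0, 0,0.004,-0.092,0,0,1,0, 0,0.004,-0.092,0,0,1,0, 0,0.004,-0.092,0,0,1,0]'
python3 -m pendant '[0,0,0.04,0,0,0,0, 0,0,0.08,0,0,0,0, 0,0,0.12,0,0,0,0, 0,0,0.16,0,0,0,0, 0,0,0.20,0,0,0,0, 0,0,0.22,0,0,0,0, 0,0,0.22,0,0,0,0]'
```

```text
clock: 13.72
eef_pos: [428.6, -159.5, 7.1]
tool_rot: [-3.131, -0.003, 0.014]
force: [-1.4, -0.9, 12.2]
width: 30.9
clock: 14.3
eef_pos: [431.3, -160.2, 232.0]
tool_rot: [-3.135, -0.012, 0.013]
force: [0.9, -0.6, -0.6]
width: 30.9
```

```bash
python3 -m pendant '[0,0,0.06,0,0,3,0, 0.083,0.158,0.06,0,0,3,0, 0.083,0.158,0.06,0,0,3,0, 0.083,0.158,0.06,0,0,3,0, 0.083,0.158,0.06,0,0,3,0, 0.083,0.158,0.06,0,0,3,0, 0.083,0.158,0.06,0,0,3,0, 0.083,0.158,0.06,0,0,3,0]'
python3 -c "
from h import *
s=shot('wrist','w5.png');cv2.imwrite('pics/w5b.png',cv2.resize(s['image'][:,:,::-1],(800,600)))"
```

```text
clock: 14.97
eef_pos: [513.6, -1.9, 291.3]
tool_rot: [-3.135, -0.01, 0.068]
force: [-0.1, -0.9, -0.9]
width: 30.6
```

View pics/w5b.png

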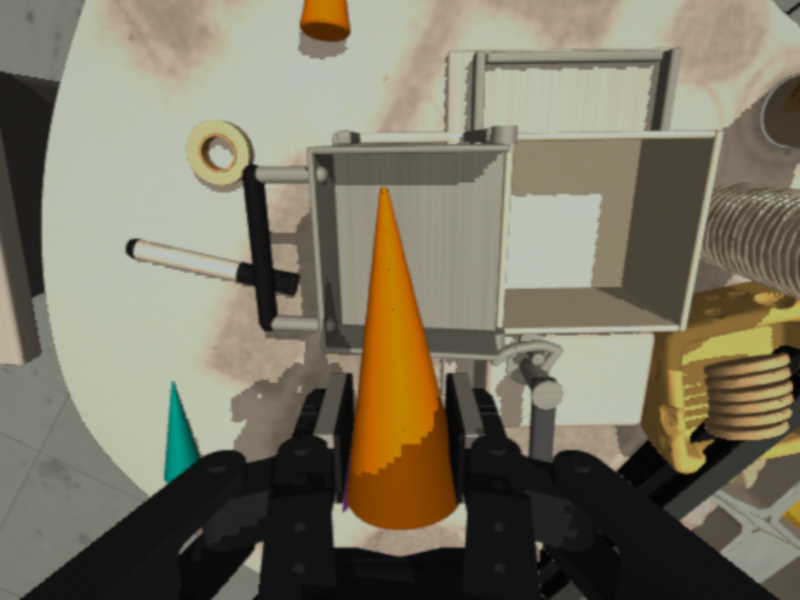

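The cone is held well, tip forward. The tray rim corners are at ~(312,148), (508,146), (325,352) and (497,356).

```bash
python3 - <<'E'
from h import *
s=shot('wrist')
for (u,v),z in [((312,148),146),((325,352),146),((508,146),160),((497,358),160),((250,172),134),((266,325),134)]: print(at(s,u*.7,v*.7,z).round(1))
cones(shot('top'))
E
```

```text
[459.8  71.  146. ]
[469.5 -57.  146. ]
[569.1  79.6 160. ]
[579.9 -47.9 160. ]
[420.5  54.3 134. ]
[428.  -45.2 134. ]
cone px [ 74. 231.] len 114 wid 52 mid [446.  391.7] wide dir deg -94.1 grasp(15) [445.  376.7]
```

```bash
python3 -m pendant '[0,-0.002,-0.04,0,0,0.5,0, 0,-0.002,-0.08,0,0,0.5,0, 0,-0.002,-0.115,0,0,0.5,0, 0,-0.002,-0.14,0,0,0.5,0, 0,-0.002,-0.155,0,0,0.5,0, 0,-0.002,-0.165,0,0,0.5,0, 0,-0.002,-0.165,0,0,0.5,0]'
```

```text
clock: 15.7
eef_pos: [511.8, -7.5, 124.7]
tool_rot: [-3.136, -0.006, 0.07]
force: [0.0, -0.3, -1.4]
width: 30.4
```

```bash
python3 -m pendant '[0,0.003,-0.003,0,0,0,0, 0,0.003,-0.003,0,0,0,0, 0,0.003,-0.003,0,0,0,0.6, 0,0.003,-0.003,0,0,0,0.6, 0,0.003,-0.003,0,0,0,0.6, 0,0.003,0.04,0,0,0,0.6, 0,0.003,0.08,0,0,0,0.6, 0,0.003,0.12,0,0,0,0.6, -0.066,0.14,0.16,0,0,-4,1, -0.066,0.14,0.16,0,0,-4,1, -0.066,0.14,0.16,0,0,-4,1, -0.066,0.14,0.16,0,0,-4,1, -0.066,0.14,0.16,0,0,-4,1]'
python3 -c "
from h import *
s=shot('wrist','w6.png');cones(s);cv2.imwrite('pics/w6b.png',cv2.resize(s['image'][:,:,::-1],(640,480)))
cones(shot('top'))"
```

```text
clock: 16.78
eef_pos: [443.6, 139.7, 287.3]
tool_rot: [-3.132, -0.01, 0.01]
force: [-0.5, -0.3, 0.3]
width: 85.4
cone px [281. 125.] len 98 wid 36 mid [447.9 204.4] wide dir deg -89.8 grasp(15) [447.9 189.4]
cone px [339. 325.] len 159 wid 53 mid [536.4 -81.4] wide dir deg -84.2 grasp(15) [537.9 -96.3]
cone px [225. 204.] len 105 wid 40 mid [525.9  21.8] wide dir deg -85.7 grasp(15) [527.    6.9]
cone px [154. 232.] len 85 wid 34 mid [447.8 194.8] wide dir deg -88.8 grasp(15) [448.2 179.8]
```

View pics/w6b.png

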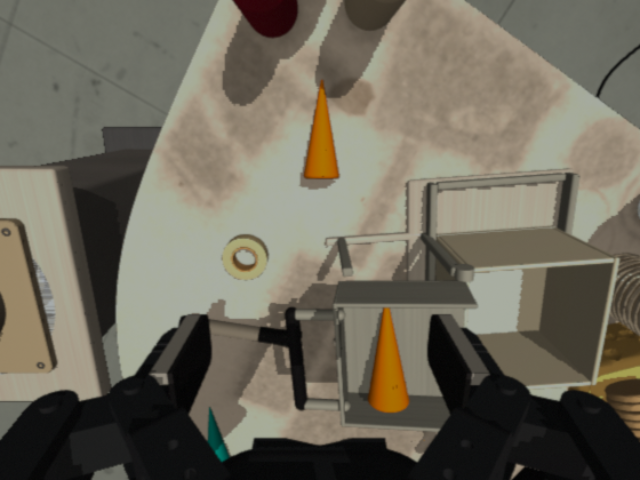

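Cone 1 lies in the tray at image (388,365), world about (510,9), and hasn't rolled. The second cone is untouched at (322,135). I'll nudge cone 1 forward with closed fingers to make room.

```bash
python3 -m pendant '[0.112,-0.145,-0.07,0,0,3.5,0, 0.112,-0.145,-0.07,0,0,3.5,0, 0.112,-0.145,-0.07,0,0,3.5,0, 0.112,-0.145,-0.07,0,0,3.5,0, 0.112,-0.145,-0.07,0,0,3.5,0, 0.112,-0.145,-0.07,0,0,3.5,0, 0.112,-0.145,-0.11,0,0,3.5,0, 0.112,-0.145,-0.14,0,0,3.5,0, 0.112,-0.145,-0.157,0,0,3.5,0, 0.112,-0.145,-0.157,0,0,3.5,0]'
```

```text
clock: 17.72
eef_pos: [554.7, -13.4, 124.4]
tool_rot: [-3.137, 0.0, 0.063]
force: [-0.4, 0.1, 0.1]
width: 0.2
```

```bash
python3 -m pendant '[-0.006,0.003,0.001,0,0,0,0, -0.012,0.005,0.001,0,0,0,0, -0.018,0.005,0.001,0,0,0,0, -0.023,0.005,0.001,0,0,0,0, -0.028,0.005,0,0,0,0,0, -0.032,0.005,0,0,0,0,0]'
python3 -m pendant '[0.015,0,0.002,0,0,0,0, 0.02,0,0.04,0,0,0,0, 0.02,0,0.08,0,0,0,0, -0.078,0.12,0.14,0,0,-3.5,1, -0.078,0.19,0.14,0,0,-3.5,1, -0.078,0.19,0.14,0,0,-3.5,1, -0.078,0.19,0.14,0,0,-3.5,1, -0.078,0.19,0.14,0,0,-3.5,1, -0.078,0.19,0.10,0,0,-3.5,1, -0.078,0.19,0.06,0,0,-3.5,1, -0.078,0.19,0.02,0,0,-3.5,1, -0.078,0.19,-0.02,0,0,-3.5,1, -0.078,0.19,-0.02,0,0,-3.5,1]'
python3 -c "
from h import *
s=shot('wrist','w7.png');cones(s);cones(shot('top','t7.png'))"
```

```text
clock: 18.22
eef_pos: [522.3, -8.5, 125.0]
tool_rot: [-3.137, -0.001, 0.063]
force: [0.8, -0.0, 0.1]
width: 0.2
clock: 19.3
eef_pos: [439.9, 179.1, 99.6]
tool_rot: [3.141, 0.01, 0.003]
force: [-0.6, -1.0, 0.1]
width: 85.4
cone px [292. 202.] len 106 wid 38 mid [447.9 202.1] wide dir deg -89.4 grasp(15) [448.  187.1]
cone px [224. 212.] len 107 wid 37 mid [507.   22.4] wide dir deg -90.0 grasp(15) [507.    7.4]
cone px [157. 232.] len 62 wid 34 mid [448.  183.2] wide dir deg -89.0 grasp(15) [448.3 168.2]
```

```bash
python3 -m pendant '[0.008,0.008,-0.03,0,0,0.5,1, 0.008,0.008,-0.07,0,0,0.5,1, 0.008,0.008,-0.093,0,0,0.5,1, 0.008,0.008,-0.093,0,0,0.5,1, 0.008,0.008,-0.093,0,0,0.5,0, 0.008,0.008,-0.093,0,0,0.5,0, 0.008,0.008,-0.093,0,0,0.5,0, 0.008,0.008,-0.093,0,0,0.5,0, 0.008,0.008,-0.093,0,0,0.5,0, 0.008,0.008,-0.093,0,0,0.5,0, 0.008,0.008,-0.093,0,0,0.5,0]'
python3 -m pendant '[0,0,0.04,0,0,0,0, 0,0,0.08,0,0,0,0, 0,0,0.12,0,0,0,0, 0,0,0.16,0,0,0,0, 0,0,0.20,0,0,0,0, 0,0,0.24,0,0,0,0, 0,0,0.24,0,0,0,0]'
```

```text
clock: 20.32
eef_pos: [452.7, 189.8, 13.9]
tool_rot: [-3.138, -0.002, 0.011]
force: [-0.3, -0.3, 12.5]
width: 30.1
clock: 20.9
eef_pos: [456.0, 192.5, 261.5]
tool_rot: [-3.132, -0.015, 0.011]
force: [0.8, 1.0, 0.1]
width: 29.8
```

```bash
python3 -m pendant '[0.09,-0.192,0.01,0,0,3.5,0, 0.09,-0.192,0.01,0,0,3.5,0, 0.09,-0.192,0.01,0,0,3.5,0, 0.09,-0.192,0.01,0,0,3.5,0, 0.09,-0.192,0.01,0,0,3.5,0, 0.09,-0.192,0.01,0,0,3.5,0, 0.09,-0.192,-0.04,0,0,3.5,0, 0.09,-0.192,-0.08,0,0,3.5,0, 0.09,-0.192,-0.08,0,0,3.5,0]'
python3 -c "
from h import *
s=shot('wrist','w8.png');cv2.imwrite('pics/w8b.png',cv2.resize(s['image'][:,:,::-1],(640,480)))"
```

```text
clock: 21.65
eef_pos: [541.5, -1.1, 176.6]
tool_rot: [-3.133, -0.004, 0.072]
force: [-1.9, -0.8, -0.5]
width: 29.8
```

View pics/w8b.png

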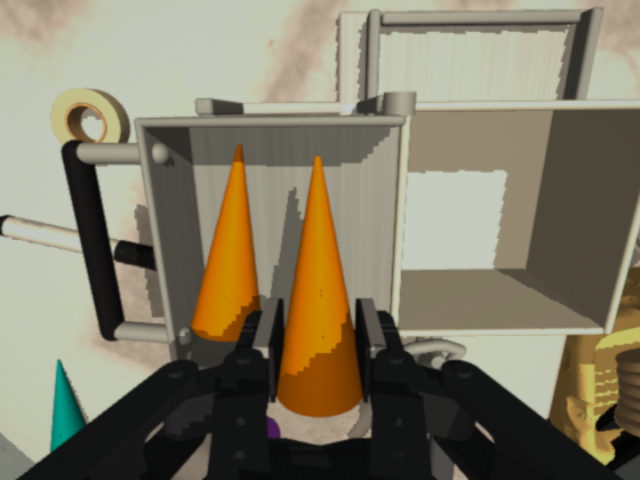

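Cone 1 lies at the front of the tray (232,245) and cone 2 is held above the rear half. I'll lower it.

```bash
python3 -m pendant '[0.005,0.001,-0.02,0,0,0,0, 0.005,0.001,-0.034,0,0,0,0, 0.005,0.001,-0.042,0,0,0,0, 0.005,0.001,-0.042,0,0,0,0]'
```

```text
clock: 22.03
eef_pos: [547.8, 1.3, 137.1]
tool_rot: [-3.133, -0.007, 0.074]
force: [0.2, -0.5, -0.1]
width: 29.8
```

```bash
python3 -m pendant '[0,0,-0.005,0,0,0,0, 0,0,-0.005,0,0,0,0, 0,0,-0.005,0,0,0,0.52, 0,0,-0.005,0,0,0,0.52, 0,0,-0.005,0,0,0,0.52, 0,0,0.03,0,0,0,0.52, 0,0,0.07,0,0,0,0.52, 0,0,0.11,0,0,0,0.52, -0.05,-0.03,0.15,0,0,0,1, -0.05,-0.06,0.15,0,0,0,1, -0.05,-0.06,0.15,0,0,0,1]'
python3 -c "
from h import *
s=shot('wrist','w9.png');cv2.imwrite('pics/w9b.png',cv2.resize(s['image'][:,:,::-1],(640,480)))
for (u,v) in [(0,0)]: pass"
```

```text
clock: 22.95
eef_pos: [496.4, -64.0, 289.4]
tool_rot: [-3.138, -0.008, 0.068]
force: [-0.3, -1.4, -0.7]
width: 78.9
```

View pics/w9b.png

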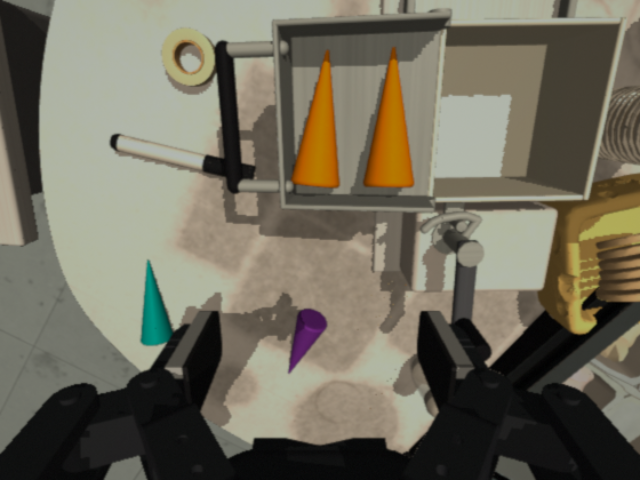

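Both cones lie in the tray at (317,125) and (392,125). Now the bar.

```bash
python3 -m pendant '[-0.072,0.0695,-0.08,0,0,0.4,0.36, -0.072,0.0695,-0.08,0,0,0.4,0.36, -0.072,0.0695,-0.08,0,0,0.4,0.36, -0.072,0.0695,-0.08,0,0,0.4,0.36, -0.072,0.0695,-0.08,0,0,0.4,0.36, -0.072,0.0695,-0.10,0,0,0.4,0.36, -0.072,0.0695,-0.10,0,0,0.4,0.36]'
python3 - <<'E'
from h import *
w=shot('wrist','w10.png');cv2.imwrite('pics/w10b.png',cv2.resize(w['image'][:,:,::-1],(640,480)))
# hinge arc table, mm shift from grasp pose
r=np.hypot(153.5,12);e0=np.arctan2(12,153.5)
for th in np.arange(0,1.46,.1): 
    d=r*(np.cos(e0)-np.cos(e0+th));print(round(th,2),round(d*.9974,1),round(d*.072,1),round(r*(np.sin(e0+th)-np.sin(e0)),1))
E
```

```text
clock: 23.58
eef_pos: [425.4, 5.2, 187.7]
tool_rot: [-3.137, -0.007, 0.073]
force: [-0.5, -1.1, -0.3]
width: 30.8
0.0 0.0 0.0 0.0
0.1 2.0 0.1 15.3
0.2 5.4 0.4 30.3
0.3 10.4 0.7 44.8
0.4 16.7 1.2 58.8
0.5 24.5 1.8 72.1
0.6 33.5 2.4 84.6
0.7 43.7 3.2 96.1
0.8 55.0 4.0 106.5
0.9 67.3 4.9 115.7
1.0 80.5 5.8 123.6
1.1 94.3 6.8 130.2
1.2 108.8 7.9 135.4
1.3 123.7 8.9 139.1
1.4 138.9 10.0 141.3
```

View pics/w10b.png

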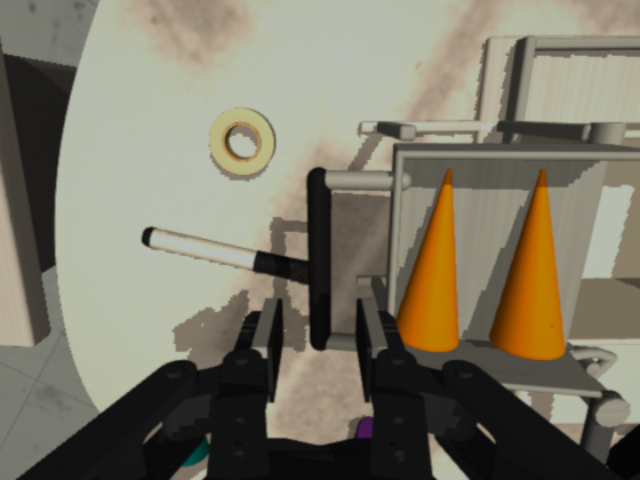

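The bar at x≈318 sits centred between the fingers. I'll descend and grip.

```bash
python3 -m pendant '[0,0,-0.035,0,0,0,0.36, 0,0,-0.06,0,0,0,0.36, 0,0,-0.073,0,0,0,0.36, 0,0,-0.073,0,0,0,0.36, 0,0,-0.073,0,0,0,0, 0,0,-0.073,0,0,0,0, 0,0,-0.073,0,0,0,0, 0,0,-0.073,0,0,0,0]'
python3 -m pendant '[0.0005,0,0.0075,0,0,0,0, 0.002,0,0.0153,0,0,0,0, 0.0035,0.0002,0.023,0,0,0,0, 0.0054,0.0004,0.0303,0,0,0,0, 0.0078,0.0005,0.0376,0,0,0,0, 0.0104,0.0007,0.0448,0,0,0,0]'
```

```text
clock: 24.3
eef_pos: [426.0, 5.4, 116.5]
tool_rot: [-3.137, -0.008, 0.073]
force: [-1.8, 1.0, 3.1]
width: 10.7
clock: 24.8
eef_pos: [435.7, 6.2, 162.0]
tool_rot: [-3.137, -0.007, 0.073]
force: [-2.1, 1.6, -4.9]
width: 11.1
```

```bash
python3 -m pendant '[0.003,0,0.007,0,0,0,0, 0.0063,0.0005,0.014,0,0,0,0, 0.010,0.0008,0.0208,0,0,0,0, 0.0141,0.0011,0.0273,0,0,0,0, 0.0184,0.0014,0.0337,0,0,0,0, 0.0231,0.0017,0.0398,0,0,0,0, 0.028,0.002,0.0457,0,0,0,0, 0.0333,0.0025,0.0513,0,0,0,0]'
```

```text
clock: 25.47
eef_pos: [465.9, 8.6, 213.5]
tool_rot: [-3.138, 0.0, 0.073]
force: [-9.4, 2.5, 0.5]
width: 10.8
```

```bash
python3 -m pendant '[0.004,0.0004,0.006,0,0,0,0, 0.010,0.0008,0.0115,0,0,0,0, 0.0155,0.0012,0.0165,0,0,0,0, 0.0215,0.0016,0.021,0,0,0,0, 0.0275,0.002,0.0255,0,0,0,0]'
```

```text
clock: 25.88
eef_pos: [493.7, 10.8, 239.3]
tool_rot: [-3.137, 0.001, 0.073]
force: [0.8, 3.3, -10.7]
width: 10.5
```

```bash
python3 -m pendant '[0.007,0.0005,0.004,0,0,0,0, 0.014,0.001,0.0075,0,0,0,0, 0.021,0.0015,0.0105,0,0,0,0, 0.028,0.002,0.013,0,0,0,0, 0.0355,0.0025,0.0155,0,0,0,0]'
python3 -m pendant '[0.0075,0.0005,0.0018,0,0,0,0, 0.015,0.001,0.0033,0,0,0,0, 0.0225,0.0015,0.0043,0,0,0,0, 0.029,0.002,0.005,0,0,0,0]'
```

```text
clock: 26.3
eef_pos: [527.7, 13.6, 256.8]
tool_rot: [-3.139, 0.005, 0.073]
force: [-11.9, 1.1, 15.8]
width: 10.7
clock: 26.63
eef_pos: [558.2, 16.0, 263.9]
tool_rot: [-3.14, 0.002, 0.073]
force: [-4.5, 0.6, 10.8]
width: 10.9
```

```bash
python3 -m pendant '[0.004,0,0.0005,0,0,0,0, 0.006,0,0.0005,0,0,0,0, 0.006,0,0.0005,0,0,0,0, 0.006,0,0.0005,0,0,0,0, 0.006,0,0.0005,0,0,0,0, 0.006,0,0.0005,0,0,0,0, 0.006,0,0.0005,0,0,0,0, 0.006,0,0.0005,0,0,0,0]'
python3 -c "
from h import *
s=shot('scene')['image'][130:330,120:360];t=shot('top')['image'][90:290,140:380]
cv2.imwrite('pics/v11.png',cv2.resize(np.vstack([s,t])[:,:,::-1],(360*2,600*1)) if 0 else cv2.resize(np.hstack([s,t])[:,:,::-1],(800,333)))"
```

```text
clock: 27.3
eef_pos: [564.1, 16.4, 264.7]
tool_rot: [-3.139, 0.002, 0.074]
force: [-4.7, 4.5, 4.8]
width: 10.5
```

View pics/v11.png

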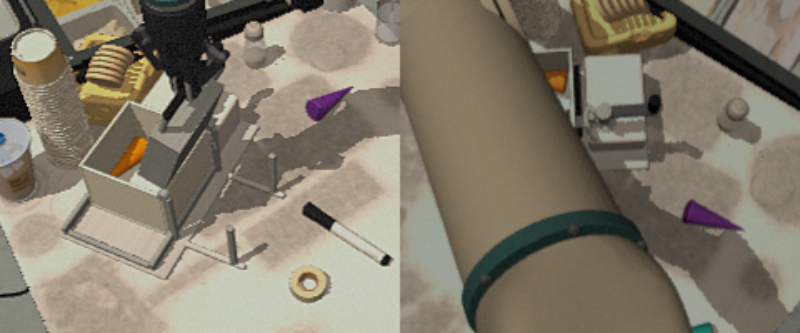

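The tray is up and orange shows inside the hopper, but the view of the second cone is blocked. I'll wait and look with the wrist camera.

```bash
python3 -m pendant '[0,0,0,0,0,0,0, 0,0,0,0,0,0,0, 0,0,0,0,0,0,0, 0,0,0,0,0,0,0, 0,0,0,0,0,0,0, 0,0,0,0,0,0,0, 0,0,0,0,0,0,0, 0,0,0,0,0,0,0, 0,0,0,0,0,0,0, 0,0,0,0,0,0,0]' | grep -E "eef|force"
python3 -c "
from h import *
s=shot('wrist','w12.png');cv2.imwrite('pics/w12b.png',cv2.resize(s['image'][:,:,::-1],(640,480)))"
```

```text
eef_pos: [564.0, 16.4, 264.7]
force: [-4.4, 2.9, 3.5]
```

View pics/w12b.png

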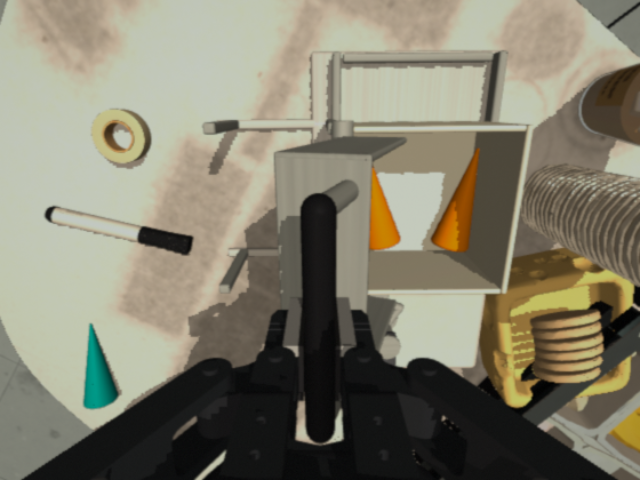

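Both cones lie on the hopper floor at (382,210) and (460,205). I'll lower the tray along the reverse arc.

```bash
python3 -m pendant '[-0.007,-0.0005,-0.001,0,0,0,0, -0.015,-0.001,-0.002,0,0,0,0, -0.022,-0.0015,-0.004,0,0,0,0, -0.03,-0.002,-0.006,0,0,0,0, -0.037,-0.0026,-0.009,0,0,0,0, -0.0445,-0.0032,-0.012,0,0,0,0, -0.0515,-0.0037,-0.0155,0,0,0,0, -0.0585,-0.0042,-0.02,0,0,0,0, -0.065,-0.0046,-0.024,0,0,0,0, -0.0715,-0.0051,-0.0285,0,0,0,0, -0.078,-0.0055,-0.0335,0,0,0,0, -0.084,-0.006,-0.039,0,0,0,0]'
```

```text
clock: 29.28
eef_pos: [478.9, 9.4, 225.1]
tool_rot: [-3.141, 0.003, 0.073]
force: [-1.2, -2.2, 2.4]
width: 10.4
```

```bash
python3 -m pendant '[-0.0055,-0.0004,-0.005,0,0,0,0, -0.011,-0.0008,-0.0105,0,0,0,0, -0.016,-0.0012,-0.0165,0,0,0,0, -0.021,-0.0015,-0.0225,0,0,0,0, -0.0255,-0.0018,-0.029,0,0,0,0, -0.03,-0.0022,-0.0355,0,0,0,0, -0.034,-0.0025,-0.042,0,0,0,0, -0.038,-0.0028,-0.049,0,0,0,0, -0.041,-0.003,-0.056,0,0,0,0, -0.044,-0.0032,-0.0635,0,0,0,0, -0.0465,-0.0034,-0.071,0,0,0,0, -0.0485,-0.0035,-0.0785,0,0,0,0]'
python3 -m pendant '[-0.0018,-0.0001,-0.0075,0,0,0,0, -0.003,-0.0003,-0.015,0,0,0,0, -0.004,-0.0004,-0.0225,0,0,0,0, -0.0045,-0.0005,-0.029,0,0,0,0, -0.0045,-0.0005,-0.030,0,0,0,0, -0.0045,-0.0005,-0.030,0,0,0,0]'
```

```text
clock: 30.28
eef_pos: [429.9, 5.6, 145.8]
tool_rot: [-3.141, 0.004, 0.073]
force: [-4.3, -4.1, 3.7]
width: 10.9
clock: 30.78
eef_pos: [425.8, 5.4, 118.4]
tool_rot: [3.139, 0.002, 0.073]
force: [-5.9, -2.6, 45.5]
width: 10.6
```

```bash
python3 -m pendant '[0,0,0.001,0,0,0,0, 0,0,0.001,0,0,0,0.36, 0,0,0.001,0,0,0,0.36, 0,0,0.001,0,0,0,0.36, 0,0,0.03,0,0,0,0.36, 0,0,0.07,0,0,0,0.36, 0.02,-0.02,0.11,0,0,0,0.36, 0.06,-0.04,0.15,0,0,0,0.36, 0.09,-0.05,0.18,0,0,0,0.36, 0.09,-0.05,0.18,0,0,0,0.36, 0.09,-0.05,0.18,0,0,0,0.36]'
python3 -c "
from h import *
s=shot('wrist','w13.png');cv2.imwrite('pics/w13b.png',cv2.resize(s['image'][:,:,::-1],(640,480)))
for d in ctrl.cut_out(s,'cone_0')[:5]: print(round(d['confidence'],2),d['bbox'])"
```

```text
clock: 31.7
eef_pos: [521.1, -46.2, 301.1]
tool_rot: [3.139, -0.006, 0.069]
force: [1.8, 0.2, 0.8]
width: 30.9
0.82 [410.7, 72.1, 453.2, 162.5]
0.78 [356.0, 76.3, 385.6, 157.7]
0.62 [116.3, 236.0, 139.4, 302.3]
```

View pics/w13b.png

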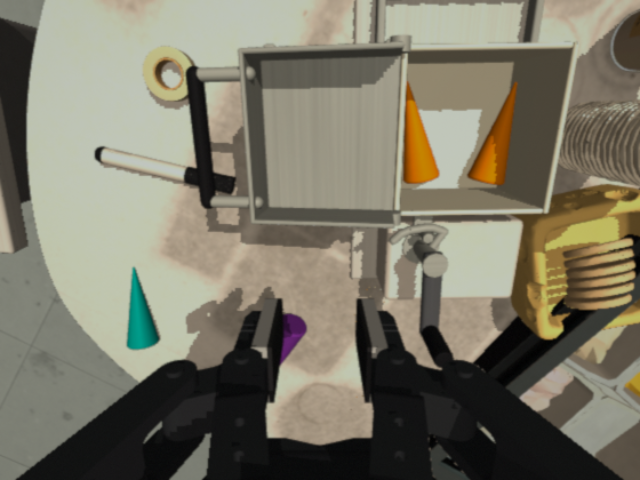

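```bash
python3 -c "
from h import *
print(ctrl.finish_job())"
```

```text
the job is handed in; nothing more can be done
None
```

The job is handed in; it reported no verdict, so the result below rests on my own checks. It took about 32 s on the robot's clock.

- **Hopper and cam:** I pushed the hopper against the seal and felt the seal's spring force rise over the last few millimetres. Then I swung the cam lever to its stop. The wrist picture shows the hook round the pin and the lever pointing to −y.
- **Cones:** Only two orange cones were on the counter. I laid both in the tray and nudged the first one forward to make room for the second.
- **Tipping:** I tipped the tray by its bar to about 1.4 rad, judged from the bar's path. I held it there until the wrist camera showed both cones in the hopper, then lowered it to its stop and let go.

**Last check:** In the final picture the tray is down and empty, both cones lie on the hopper floor, the lever is still locked and the gripper is clear of everything. Nothing else looked disturbed, but I did not measure the positions of the mist bottle or the mill again.

**Not clean or not confirmed:**
- The cam angle and the hopper's final position were judged from force and pictures only. My estimates of the station's y position differed by about 5 to 10 mm between views.
- My first estimate of the knob's height was about 12 mm low. I corrected it before gripping.
- The fingers pressed the bar down with about 45 N as the tray met its stop, until I eased off and let go.

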